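# Clear down the phone assembly station

### The job

Clear down the station at the end of the shift: lift the flat steel gauge out of its slotted block and hang it by its hole on the peg of the stand, and put the two short screw jars away upright in the black crate, one in each empty cell, setting them down gently on the cell floor. Leave the slim tubes in their cells and everything else on the bench where it is.

Things in the scene. Friction and masses are not known exactly. Their poses are not given: they have to be found in the camera images.
- gauge: Loose flat steel gauge, upright at the start in the block's slot. 6 mm thick (x), 40 mm wide (y), 130 mm tall (z); waist 28 mm wide from 40 to 70 mm up, the head above it is 40 mm wide. Origin: centre of its bottom edge; z points up along it. 150 g. Its two faces are alike.
- gauge_hole (a point): Centre of the gauge's round through hole, 18 mm in diameter, axis along the gauge's x; 110 mm above the gauge's bottom, 20 mm below its top.
- block: Fixed black checking block, 60 (x) x 90 (y) x 45 mm. Slot from above in its middle, 8.5 (x) x 44 mm (y), 22 mm deep, its floor 23 mm above the bench; the gauge stands in it. Origin: centre of its underside.
- stand: Fixed tool stand: steel base 110 x 100 x 10 mm, upright 18 mm square post, its top 183 mm above the bench, and one peg. Origin: on the bench under the peg's tip (roughly). The post's centre is 89 mm along the stand's +x; the base spans x 25 to 135 mm.
- peg: The stand's round steel peg, 8 mm in diameter, 84 mm long with a round end, fixed to the post. Origin: its root on the post's face, on the peg's axis, 168 mm above the bench. It runs along its own -x, towards the robot's side and 10 degrees upward; y is level.
- peg_tip (a point): Free end of the peg, on its axis, about 183 mm above the bench.
- jar_a: Loose short glass screw jar with a flat steel lid, a straight cylinder 42 mm in diameter, 80 mm tall. Origin: centre of its underside; z up. About 180 g.
- jar_b: The second screw jar, the same as jar_a.
- crate: Fixed black crate, 62 (x) x 236 (y) x 45 mm tall, walls 4 mm, floor 4 mm, one row of four square cells 54 mm wide along y. Origin: centre of its underside.
- cell0 (a point): Centre of the floor of the crate's first cell (lowest y in the crate's frame), 4 mm above the bench; a slim tube stands in it.
- cell1 (a point): Centre of the floor of the second cell; empty at the start.
- cell2 (a point): Centre of the floor of the third cell; a slim tube stands in it.
- cell3 (a point): Centre of the floor of the fourth cell (highest y); empty at the start.
- tube_a: Slim white tube with a grey cap, 31 mm in diameter, 92 mm tall, standing in cell 0 or 2; leave it. Origin: centre of its underside.
- tube_b: The second slim tube, same as tube_a, in the other of these cells; leave it.
- bottle: White bottle 50 mm in diameter, 145 mm tall, standing on the bench; leave it. Origin: centre of its underside.
- screwdriver: Screwdriver, 160 mm long, lying on the bench; leave it.
- tape: Clear roll of tape, 90 mm in diameter, 20 mm high, lying flat; leave it.
- phone: Black phone, 75 x 158 x 8 mm, lying flat; leave it.
Things that resemble listed ones, but are neither listed nor needed, are in the scene too. What is shaped like the gauge but orange is not meant.

How it is judged:
At the end, for the whole second after the job is handed in: Gauge at rest on the peg, peg through its hole (hole centre within 8.5 mm of the peg's axis, 8 to 78 mm from its root), within 0.25 rad of vertical. Jars at rest on the floors of cell1 and cell3, one in each, within 0.15 rad of upright and 13 mm of the centre (x of gauge_hole in the frame of peg between -0.078 and -0.008 m and y of gauge_hole in the frame of peg between -0.0085 and 0.0085 m and z of gauge_hole in the frame of peg between -0.0085 and 0.0085 m and angle between gauge's own z axis and vertical below 0.25 rad and linear speed of gauge below 0.03 m/s and ((horizontal distance between jar_a and cell1 below 0.013 m and z of jar_a in the frame of cell1 between -0.004 and 0.006 m) or (horizontal distance between jar_a and cell3 below 0.013 m and z of jar_a in the frame of cell3 between -0.004 and 0.006 m)) and angle between each of jar_a, jar_b's own z axis and vertical below 0.15 rad and linear speed of each of jar_a, jar_b below 0.02 m/s and ((horizontal distance between jar_b and cell1 below 0.013 m and z of jar_b in the frame of cell1 between -0.004 and 0.006 m) or (horizontal distance between jar_b and cell3 below 0.013 m and z of jar_b in the frame of cell3 between -0.004 and 0.006 m))); the robot touches nothing.
It fails at once if a screw jar is dropped into the crate: let go over a cell with its foot more than 15 mm above the cell floor ((contact force between the fingers and jar_a below 0.05 N and z of jar_a in the frame of cell1 above 0.015 m and horizontal distance between jar_a and cell1 below 0.027 m) or (contact force between the fingers and jar_a below 0.05 N and z of jar_a in the frame of cell3 above 0.015 m and horizontal distance between jar_a and cell3 below 0.027 m) or (contact force between the fingers and jar_b below 0.05 N and z of jar_b in the frame of cell1 above 0.015 m and horizontal distance between jar_b and cell1 below 0.027 m) or (contact force between the fingers and jar_b below 0.05 N and z of jar_b in the frame of cell3 above 0.015 m and horizontal distance between jar_b and cell3 below 0.027 m)).
It fails at once if another thing on the bench (bottle, screwdriver, tape roll, phone) is shifted by more than 30 mm (distance of any of bottle, screwdriver, tape, phone from where it was at the start of the episode above 0.03 m).
It fails at once if one of the two slim tubes is tipped over or leaves its cell (distance of any of tube_a, tube_b from where it was at the start of the episode above 0.03 m or angle between any of tube_a, tube_b's own z axis and vertical above 0.4 rad).
It also fails if it takes over 72 s, if anything falls off the work surface, if the arm or the gripper's body presses on something with over 40 N, if the wrist force passes 120 N, or if a joint passes its speed limit or range.

### The arm

A 6-joint arm with a two-finger parallel gripper is mounted at the origin on the work surface. World frame = base frame: x ahead of the robot, y to its left, z up, the work surface at z = 0. Lengths are in m, angles in rad, forces in N, time in s.
With the tool pointing down it reaches from about 0.225 to 0.875 m from the base axis. Payload 3.4 kg.
Tool frame: the origin (TCP) lies at the very end of the fingers, on their centre line; the grasp point (between the pads) lies 19 mm behind it (manip.tcp_to_grasp is the distance from the TCP to the grasp point, in m); z points along the fingers, y is the line along which they close (so a half turn about z gives the same grasp; the last joint's range is limited). The gripper opens to 85 mm and grips with 20 to 120 N. Pads are 22 mm wide; open, the fingers measure 114 mm over their backs; the gripper's body (76 mm by 85 mm) begins 54 mm behind the grasp point. The pads swing forward as they close: fully open they stand 13 mm farther back than shut.
Start: joints at [-1.313, 0.276, 1.505, -0, 1.361, -0.121], TCP at [0.213, -0.534, 0.203] pointing down, gripper open.
Joint ranges: [-2.89, 2.89], [-0.75, 2.08], [0.22, 2.7], [-1.18, 4.32], [0.11, 2.71], [-2.7, 2.7]. Speed limits (rad/s): [2.57, 2.57, 3.14, 3.14, 3.14, 3.14].

### API

Orientations are given as a unit quaternion [w, x, y, z].
In Python, from rig import status, get_image, job, manip gives the robot as it stands.
- The arm moves only by the tool apply_moves, never from a script. Its arguments are lists of equal length, an entry for each row: "xyz": the shift along the tool's x, y, z each as a share of 0.3 m, from -1 to 1, a list of three; "rot": the turn, a rotation vector about the tool's x, y, z each as a share of 60 degrees, from -1 to 1, a list of three; "hand": the opening, from -1 (shut) to 1 (fully open). A call has 1 to 8 rows; each row shifts and turns the commanded pose from where the row before left it, along the tool's axes as they then stand; what a row does not reach is not made up. A row lasts 1/8 s, in which the tool goes at most 62.5 mm and 10.7 degrees, less where a joint would pass 70% of its speed; a pose out of reach is approached as far as the arm can. A call with a number of a shift or a turn outside -1 to 1 is refused whole. A call with a gripper value outside its range is refused whole. The fingers move at their own pace and stop on an object; "force" is the grip in N (left out, the last holds). Time passes only in rows, so rows that do not move let the fingers close. It gives the time, the measured TCP pose, the force, the opening and the grip force at its end, in the units of the state.
- status.get_state(): the state, without advancing time (a new reading comes with each control period).
- get_image(name): name is "scene" or "top"; returns a dict with "pixels" (480x640x3 uint8, red, green, blue), "fovy" (degrees; the focal length in pixels is half the picture's height over the tangent of half this angle, whatever the lens; pixels are square), "cx", "cy" (the principal point, pixels), "dist" ([k1, k2, p1, p2, k3] as OpenCV has them; the pictures are not rectified), "origin" and "orientation" of the camera in the world. Camera axes: x right, y down, z forward; pixel columns grow to the right and rows downward; lengths in m; the calibration is good to about 2 mm. A picture is of the moment at which its call begins. There is no depth.
- job.sign_off(): hands the job in; it is judged then, once.
The state is a dict: "clock": time; "qpos": joint angles; "qd": joint speeds; "effort": joint torques, N m; "position": TCP position; "ee_rot": TCP orientation; "contact_force": force on the tool from outside, world axes, zero at the start; "moment": the same for the moment, N m; "width": finger opening in m; "gripper_force": force on a finger pad.
Only numpy, scipy, OpenCV 4.12 (cv2) and the standard library are available. Lean on these libraries where they do the work, as an engineer would, in place of code of your own. Each camera call takes 0.05 s, during which the arm holds its last target. There are 200 camera calls.

## Working session

There is one attempt and no reset: what is moved stays moved. The work goes in short steps, Python scripts to look and compute and a tool call to move; the robot and the scene stay as the last step left them, time stands still between calls to the robot, and variables do not carry over. Pictures are saved under pics/ and viewed, at most 10 in all, crops included, and the job is handed in when it is done.

Besides the shell and the picture viewer there is one more tool, called after "Call:" by a JSON object that holds its "op" and its "data". apply_moves: Moves the arm, as the interface text tells. Its arguments: {"type":"object","properties":{"xyz":{"type":"array","items":{"type":"array","items":{"type":"number","minimum":-1,"maximum":1}}},"rot":{"type":"array","items":{"type":"array","items":{"type":"number","minimum":-1,"maximum":1}}},"hand":{"type":"array","items":{"type":"number"}},"force":{"type":"number"}},"required":["xyz","rot","hand"]}

```bash
ls; mkdir -p pics
cat > h.py <<'E'
import numpy as np, cv2, json
from rig import status,get_image,job,manip
from scipy.spatial.transform import Rotation as R
def q2R(q): return R.from_quat([q[1],q[2],q[3],q[0]]).as_matrix()
def K(im):
    f=240/np.tan(np.radians(im['fovy'])/2); return np.array([[f,0,im['cx']],[0,f,im['cy']],[0,0,1.]])
def ray(im,uv):
    n=cv2.undistortPoints(np.array(uv,float).reshape(-1,1,2),K(im),np.array(im['dist'],float)).reshape(-1,2)
    d=np.c_[n,np.ones(len(n))]@q2R(im['orientation']).T
    return np.array(im['origin']),d/np.linalg.norm(d,axis=1)[:,None]
def onz(im,uv,z):
    o,d=ray(im,uv); return o+d*((z-o[2])/d[:,2])[:,None]
def proj(im,P):
    r=q2R(im['orientation']).T; t=-r@np.array(im['origin'])
    return cv2.projectPoints(np.array(P,float).reshape(-1,1,3),cv2.Rodrigues(r)[0],t,K(im),np.array(im['dist'],float))[0].reshape(-1,2)
def tri(ia,a,ib,b):
    o1,d1=ray(ia,[a]);o2,d2=ray(ib,[b]);d1=d1[0];d2=d2[0]
    s=np.linalg.lstsq(np.c_[d1,-d2],o2-o1,rcond=None)[0]
    p,q=o1+s[0]*d1,o2+s[1]*d2; return (p+q)/2,np.linalg.norm(p-q)
def save(im,f): cv2.imwrite(f,cv2.cvtColor(im['pixels'],cv2.COLOR_RGB2BGR))
E
python3 - <<'E'
from h import *
import pickle
d={}
for n in('scene','top'):
    im=get_image(n); d[n]=im; save(im,f'pics/{n}0.png'); print(n,im['origin'],im['orientation'],im['fovy'],im['dist'],im['cx'],im['cy'])
pickle.dump(d,open('im0.pkl','wb'))
print(status.get_state())
E
```

```text
pics
scene [ 1.33528633 -0.43883585  0.74264913] [-0.40961471  0.74802777  0.46461178 -0.23834039] 48.7593357608138 [-0.14509249  0.          0.          0.          0.        ] 324.0843299305032 244.76868270079177
top [ 0.23889202 -0.01133611  1.39794795] [ 0.07350672 -0.69117592  0.71504581 -0.0747134 ] 52.511608744659306 [-0.05613184  0.          0.          0.          0.        ] 317.6869164977976 234.04118857385916
{'clock': 0.1, 'qpos': array([-1.31299436e+00,  2.76525741e-01,  1.50599129e+00,  1.57572436e-05,
        1.36069885e+00, -1.20994442e-01]), 'qd': array([ 0.00144537, -0.00148151, -0.0020103 ,  0.00113365,  0.00147851,
       -0.00081109]), 'effort': array([ 1.50686123e-03, -4.17697978e+01, -2.46406496e+01, -9.85051042e-05,
        5.86952592e-03,  4.96497648e-06]), 'position': array([ 0.21250958, -0.53374222,  0.20193575]), 'ee_rot': array([-8.10242514e-04,  9.82117699e-01,  1.88266212e-01, -4.77881425e-05]), 'contact_force': array([-0.35531486,  0.402279  ,  0.34662324]), 'moment': array([ 0.00660222, -0.02209309,  0.02205532]), 'gripper_force': 0.0, 'width': 0.08551943326448341}
```

View pics/scene0.png

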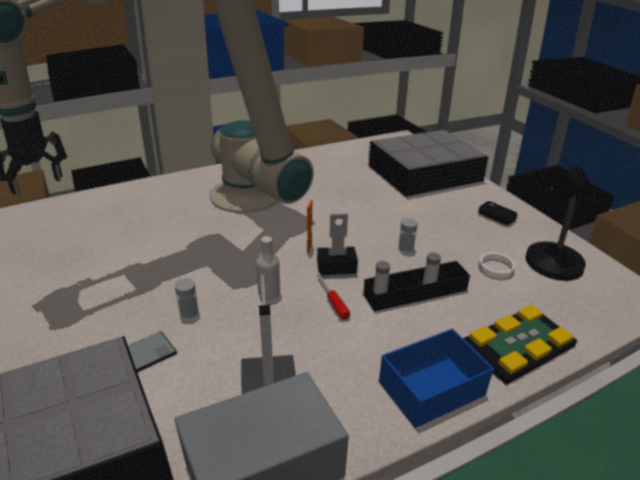

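View pics/top0.png

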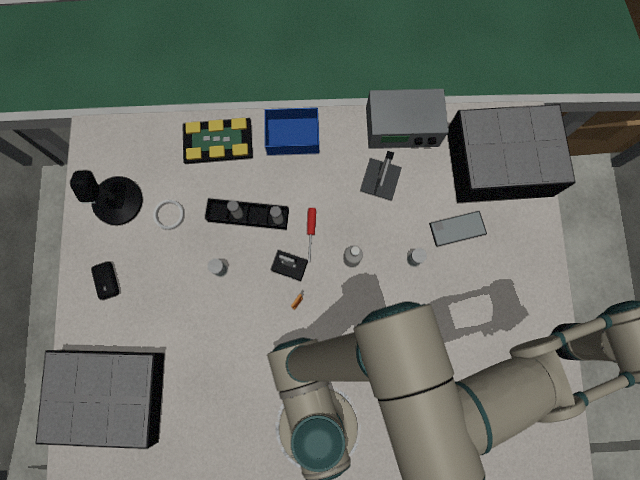

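The scene view shows the jars at (187,300) and (408,235). The gauge is in its block at (338,240), the crate at (415,285), and the stand with its peg at (267,345). Things that could be mistaken:
- **Gauge:** the orange plate at scene (310,225) / top (298,299) is a decoy. The grey plate at scene (338,235) / top (290,260) is the one I want.
- **Jars:** the slim tubes at (382,277) and (432,268) and the bottle at (268,270) look similar. The jars are the two standing free.

Next I'll take close crops.

Run:
```python
import pickle,cv2,numpy as np
d=pickle.load(open('im0.pkl','rb'))
a=d['top']['pixels'][140:300,195:435,::-1]; a=cv2.resize(a,None,fx=3.3,fy=3.3,interpolation=cv2.INTER_CUBIC)
b=d['scene']['pixels'][195:415,165:475,::-1]; b=cv2.resize(b,None,fx=2.55,fy=2.55,interpolation=cv2.INTER_CUBIC)
g=lambda x:np.clip(x.astype(float)*1.4,0,255).astype(np.uint8)
cv2.imwrite('pics/tc.png',g(a));cv2.imwrite('pics/sc.png',g(b));print(a.shape,b.shape)
```

```text
(528, 792, 3) (561, 790, 3)
```

View pics/tc.png

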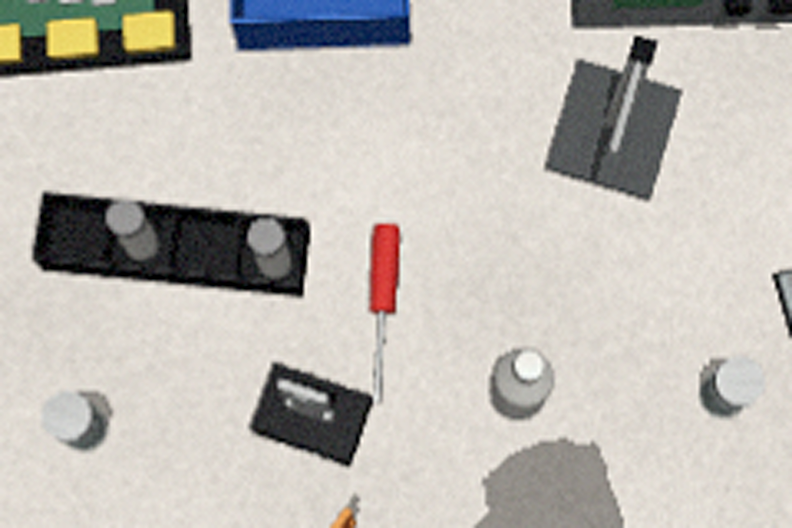

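View pics/sc.png

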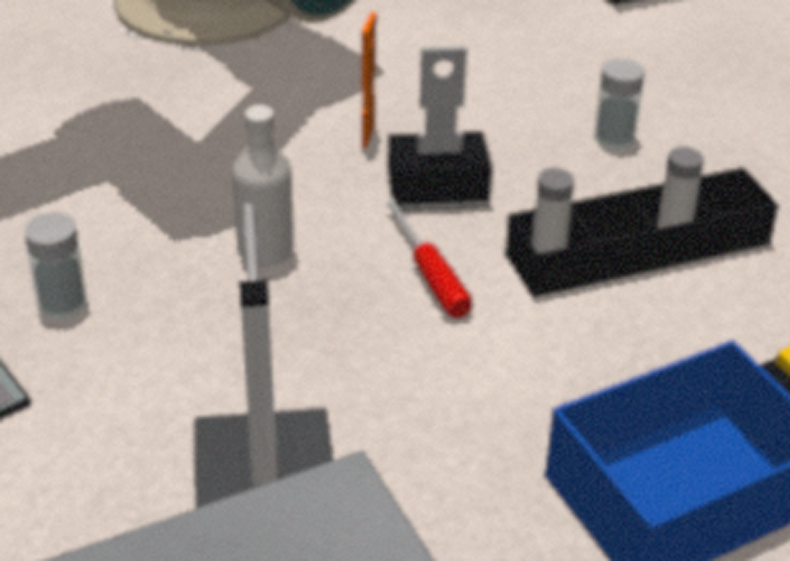

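The top crop shows the crate rim's far corners at crop (45,193) and (309,218), and the block's top corners at (275,365) and (371,400). The gauge's top edge runs (279,382)–(331,403), and the peg runs from its tip at (614,150) to its root near (640,65). The jar lids are at (68,416) and (739,382). In the scene crop, the gauge hole is at (443,68), the peg tip at (249,205), and the lids at (622,69) and (52,224).

```bash
cat > m.py <<'E'
from h import *
import pickle
d=pickle.load(open('im0.pkl','rb')); T,S=d['top'],d['scene']
t=lambda x,y:[x/3.3+195-.35,y/3.3+140-.35]
s=lambda x,y:[x/2.55+165-.3,y/2.55+195-.3]
np.set_printoptions(precision=4,suppress=True)
for n,a,b in [('jarL',t(68,416),s(622,69)),('jarR',t(739,382),s(52,224)),('tip',t(614,150),s(249,206)),
  ('tube0',t(267,236),s(555,178)),('tube2',t(125,216),s(685,157))]: print(n,*tri(T,a,S,b))
print('jar z.08 T',onz(T,[t(68,416),t(739,382)],.08),'S',onz(S,[s(622,69),s(52,224)],.08))
c=onz(T,[t(45,193),t(309,218)],.045);print('crateT',c,np.linalg.norm(c[1]-c[0]))
c=onz(S,[s(744,170),s(776,207),s(535,298-38),s(508,213)],.045);print('crateS',c,np.linalg.norm(np.diff(c,axis=0),axis=1),c.mean(0))
c=onz(T,[t(580,60),t(681,90),t(650,198),t(545,170)],.01);print('base',c,np.linalg.norm(np.diff(c,axis=0),axis=1),c.mean(0))
c=onz(T,[t(275,365),t(371,400),t(349,464-6),t(251,430-4)],.045);print('block',c,np.linalg.norm(np.diff(c,axis=0),axis=1),c.mean(0))
c=onz(T,[t(279,382),t(331,403)],.153);print('gtop T',c,np.linalg.norm(c[1]-c[0]),c.mean(0))
c=onz(S,[s(443,68)],.133);print('hole S',c)
c=onz(S,[s(421,50),s(467,50)],.153);print('gtop S',c,np.linalg.norm(c[1]-c[0]),c.mean(0))
E
python3 m.py
```

```text
jarL [0.4419 0.2673 0.0781] 0.003947446742482639
jarR [ 0.4509 -0.292   0.079 ] 0.003914032306784365
tip [ 0.6242 -0.1852  0.1808] 0.003996521299003973
tube0 [0.5864 0.0977 0.0939] 0.0035715124651422713
tube2 [0.6079 0.2169 0.0936] 0.0026030373598140656
jar z.08 T [[ 0.4406  0.2651  0.08  ]
 [ 0.4502 -0.2937  0.08  ]] S [[ 0.4448  0.2674  0.08  ]
 [ 0.4532 -0.2904  0.08  ]]
crateT [[0.6444 0.2948 0.045 ]
 [0.6135 0.0632 0.045 ]] 0.23363103523602127
crateS [[0.5943 0.3046 0.045 ]
 [0.6519 0.2944 0.045 ]
 [0.6219 0.0629 0.045 ]
 [0.557  0.0755 0.045 ]] [0.0585 0.2334 0.0661] [0.6063 0.1844 0.045 ]
base [[ 0.7646 -0.186   0.01  ]
 [ 0.7327 -0.2766  0.01  ]
 [ 0.6314 -0.2414  0.01  ]
 [ 0.6607 -0.1484  0.01  ]] [0.0961 0.1073 0.0975] [ 0.6973 -0.2131  0.01  ]
block [[0.4842 0.0951 0.045 ]
 [0.4512 0.0138 0.045 ]
 [0.4022 0.0339 0.045 ]
 [0.4323 0.1164 0.045 ]] [0.0877 0.0529 0.0878] [0.4425 0.0648 0.045 ]
gtop T [[0.451  0.0837 0.153 ]
 [0.4329 0.0432 0.153 ]] 0.044299962852048715 [0.4419 0.0635 0.153 ]
hole S [[0.4481 0.0668 0.133 ]]
gtop S [[0.4423 0.0473 0.153 ]
 [0.4591 0.0838 0.153 ]] 0.040136704026093914 [0.4507 0.0656 0.153 ]
```

```bash
cat > plan.py <<'E'
from h import *
import sys
# usage: plan.py x y z yawdeg_of_tool_y [nrows]; from the measured pose, tool kept pointing down
def plan(p,yaw,n=None):
    st=status.get_state(); r=q2R(st['ee_rot']); P=np.array(st['position']); D=np.array(p)-P
    y=np.array([np.cos(np.radians(yaw)),np.sin(np.radians(yaw)),0]); z=np.array([0,0,-1.])
    G=np.c_[np.cross(y,z),y,z]; w=R.from_matrix(r.T@G).as_rotvec()
    n=n or int(np.ceil(max(np.linalg.norm(D)/.0375,np.degrees(np.linalg.norm(w))/9,1)))
    xyz=[];rot=[]
    for i in range(n):
        Ri=r@R.from_rotvec(w*i/n).as_matrix()
        xyz.append((Ri.T@D/n/.3).round(3).tolist()); rot.append((w/n/np.radians(60)).round(3).tolist())
    np.set_printoptions(precision=4,suppress=True)
    print('t',round(st['clock'],2),'P',P,'w',round(st['width'],4),'gf',round(st['gripper_force'],1),'F',np.array(st['contact_force']),'tooly',round(np.degrees(np.arctan2(r[1,1],r[0,1])),1),'tilt',r[2,2])
    print(n,'rows'); print('xyz',xyz); print('rot',rot)
if __name__=='__main__':
    a=[float(v) for v in sys.argv[1:]]; plan(a[:3],a[3],int(a[4]) if len(a)>4 else None)
E
python3 plan.py .4515 -.292 .17 -7.6 12
```

```text
t 0.1 P [ 0.2125 -0.5337  0.2019] w 0.0855 gf 0.0 F [-0.3553  0.4023  0.3466] tooly -68.3 tilt -0.9999986824467239
12 rows
xyz [[0.087, -0.038, 0.009], [0.09, -0.03, 0.009], [0.092, -0.022, 0.009], [0.093, -0.014, 0.009], [0.094, -0.006, 0.009], [0.094, 0.003, 0.009], [0.094, 0.011, 0.009], [0.092, 0.019, 0.009], [0.09, 0.027, 0.009], [0.088, 0.035, 0.009], [0.084, 0.043, 0.009], [0.08, 0.05, 0.009]]
rot [[-0.0, -0.0, -0.084], [-0.0, -0.0, -0.084], [-0.0, -0.0, -0.084], [-0.0, -0.0, -0.084], [-0.0, -0.0, -0.084], [-0.0, -0.0, -0.084], [-0.0, -0.0, -0.084], [-0.0, -0.0, -0.084], [-0.0, -0.0, -0.084], [-0.0, -0.0, -0.084], [-0.0, -0.0, -0.084], [-0.0, -0.0, -0.084]]
```

Call:
{"op": "apply_moves", "data": {"xyz": [[0.087, -0.038, 0.009], [0.09, -0.03, 0.009], [0.092, -0.022, 0.009], [0.093, -0.014, 0.009], [0.094, -0.006, 0.009], [0.094, 0.003, 0.009], [0.094, 0.011, 0.009], [0.092, 0.019, 0.009]], "rot": [[0, 0, -0.084], [0, 0, -0.084], [0, 0, -0.084], [0, 0, -0.084], [0, 0, -0.084], [0, 0, -0.084], [0, 0, -0.084], [0, 0, -0.084]], "hand": [1, 1, 1, 1, 1, 1, 1, 1], "force": 30}}

```text
clock: 1.1
position: [0.3724, -0.3723, 0.1806]
ee_rot: [-0.0, 0.856, 0.516, -0.0]
contact_force: [-0.5, -0.4, 0.1]
width: 0.0852
gripper_force: 0.0
```

Call:
{"op": "apply_moves", "data": {"xyz": [[0.09, 0.027, 0.009], [0.088, 0.035, 0.009], [0.084, 0.043, 0.009], [0.08, 0.05, 0.009], [0, 0, 0], [0, 0, 0]], "rot": [[0, 0, -0.084], [0, 0, -0.084], [0, 0, -0.084], [0, 0, -0.084], [0, 0, 0], [0, 0, 0]], "hand": [1, 1, 1, 1, 1, 1]}}

```text
clock: 1.85
position: [0.4513, -0.2932, 0.1701]
ee_rot: [-0.0, 0.754, 0.657, -0.0]
contact_force: [0.1, 0.0, -0.6]
width: 0.0857
gripper_force: 0.0
```

```bash
python3 plan.py .4515 -.292 .045 -7.6 4
```

```text
t 1.85 P [ 0.4513 -0.2932  0.1701] w 0.0857 gf 0.0 F [ 0.1079  0.0168 -0.6407] tooly -7.8 tilt -0.9999994586452272
4 rows
xyz [[0.001, 0.0, 0.104], [0.001, 0.0, 0.104], [0.001, 0.0, 0.104], [0.001, 0.0, 0.104]]
rot [[-0.0, 0.0, -0.001], [-0.0, 0.0, -0.001], [-0.0, 0.0, -0.001], [-0.0, 0.0, -0.001]]
```

Call:
{"op": "apply_moves", "data": {"xyz": [[0.001, 0, 0.104], [0.001, 0, 0.104], [0.001, 0, 0.104], [0.001, 0, 0.104], [0, 0, 0]], "rot": [[0, 0, 0], [0, 0, 0], [0, 0, 0], [0, 0, 0], [0, 0, 0]], "hand": [1, 1, 1, 1, 1]}}

```text
clock: 2.48
position: [0.4496, -0.2912, 0.0436]
ee_rot: [-0.003, 0.754, 0.657, -0.001]
contact_force: [0.9, 0.3, 0.1]
width: 0.0854
gripper_force: 0.0
```

Call:
{"op": "apply_moves", "data": {"xyz": [[0, 0, 0], [0, 0, 0], [0, 0, 0], [0, 0, 0], [0, 0, 0], [0, 0, 0], [0, 0, 0], [0, 0, 0]], "rot": [[0, 0, 0], [0, 0, 0], [0, 0, 0], [0, 0, 0], [0, 0, 0], [0, 0, 0], [0, 0, 0], [0, 0, 0]], "hand": [-1, -1, -1, -1, -1, -1, -1, -1]}}

```text
clock: 3.48
position: [0.4531, -0.2926, 0.0471]
ee_rot: [0.002, 0.754, 0.657, 0.0]
contact_force: [-0.2, 0.8, 6.3]
width: 0.0397
gripper_force: 29.6
```

Call:
{"op": "apply_moves", "data": {"xyz": [[0, 0, -0.05], [0, 0, -0.11], [0, 0, -0.13], [0, 0, -0.13], [0, 0, -0.13], [0, 0, -0.13], [0, 0, 0], [0, 0, 0]], "rot": [[0, 0, 0], [0, 0, 0], [0, 0, 0], [0, 0, 0], [0, 0, 0], [0, 0, 0], [0, 0, 0], [0, 0, 0]], "hand": [-1, -1, -1, -1, -1, -1, -1, -1]}}

```text
clock: 4.47
position: [0.4513, -0.2911, 0.249]
ee_rot: [-0.001, 0.754, 0.657, -0.0]
contact_force: [-0.2, 0.2, -1.3]
width: 0.0393
gripper_force: 30.6
```

```bash
python3 plan.py .598 .155 .25 -7.6 14
```

```text
t 4.47 P [ 0.4513 -0.2911  0.249 ] w 0.0393 gf 30.6 F [-0.1789  0.1626 -1.3228] tooly -7.8 tilt -0.9999991260787721
14 rows
xyz [[0.11, 0.02, -0.0], [0.11, 0.02, -0.0], [0.11, 0.02, -0.0], [0.11, 0.02, -0.0], [0.11, 0.02, -0.0], [0.11, 0.02, -0.0], [0.11, 0.02, -0.0], [0.11, 0.02, -0.0], [0.11, 0.02, -0.0], [0.11, 0.02, -0.0], [0.11, 0.02, -0.0], [0.11, 0.02, -0.0], [0.11, 0.021, -0.0], [0.11, 0.021, -0.0]]
rot [[-0.0, -0.0, -0.0], [-0.0, -0.0, -0.0], [-0.0, -0.0, -0.0], [-0.0, -0.0, -0.0], [-0.0, -0.0, -0.0], [-0.0, -0.0, -0.0], [-0.0, -0.0, -0.0], [-0.0, -0.0, -0.0], [-0.0, -0.0, -0.0], [-0.0, -0.0, -0.0], [-0.0, -0.0, -0.0], [-0.0, -0.0, -0.0], [-0.0, -0.0, -0.0], [-0.0, -0.0, -0.0]]
```

Call:
{"op": "apply_moves", "data": {"xyz": [[0.11, 0.02, 0], [0.11, 0.02, 0], [0.11, 0.02, 0], [0.11, 0.02, 0], [0.11, 0.02, 0], [0.11, 0.02, 0], [0.11, 0.02, 0], [0.11, 0.02, 0]], "rot": [[0, 0, 0], [0, 0, 0], [0, 0, 0], [0, 0, 0], [0, 0, 0], [0, 0, 0], [0, 0, 0], [0, 0, 0]], "hand": [-1, -1, -1, -1, -1, -1, -1, -1]}}

```text
clock: 5.48
position: [0.5344, -0.0354, 0.2475]
ee_rot: [-0.002, 0.754, 0.657, -0.001]
contact_force: [0.2, -0.4, -1.8]
width: 0.0391
gripper_force: 30.6
```

Call:
{"op": "apply_moves", "data": {"xyz": [[0.11, 0.02, 0], [0.11, 0.02, 0], [0.11, 0.02, 0], [0.11, 0.02, 0], [0.11, 0.02, 0], [0.11, 0.02, 0], [0, 0, 0.12], [0, 0, 0.12]], "rot": [[0, 0, 0], [0, 0, 0], [0, 0, 0], [0, 0, 0], [0, 0, 0], [0, 0, 0], [0, 0, 0], [0, 0, 0]], "hand": [-1, -1, -1, -1, -1, -1, -1, -1]}}

```text
clock: 6.48
position: [0.5969, 0.155, 0.1747]
ee_rot: [-0.001, 0.753, 0.658, -0.001]
contact_force: [-0.2, 0.2, -1.6]
width: 0.0396
gripper_force: 30.6
```

Call:
{"op": "apply_moves", "data": {"xyz": [[0, 0, 0.05], [0, 0, 0], [0, 0, 0]], "rot": [[0, 0, 0], [0, 0, 0], [0, 0, 0]], "hand": [-1, -1, -1]}}

```text
clock: 6.85
position: [0.599, 0.1545, 0.1637]
ee_rot: [0.001, 0.754, 0.657, 0.001]
contact_force: [0.1, -0.2, -0.1]
width: 0.0392
gripper_force: 30.6
```

Run:
```python
from h import *
import pickle
im=get_image('scene'); tp=get_image('top'); pickle.dump({'scene':im,'top':tp},open('im1.pkl','wb'))
b=cv2.resize(im['pixels'][170:330,340:500,::-1],None,fx=3.6,fy=3.6,interpolation=cv2.INTER_CUBIC)
cv2.imwrite('pics/j1.png',np.clip(b*1.4,0,255).astype(np.uint8))
st=status.get_state();print(st['position'])
print(proj(im,[[.598,.155,.004],st['position']]))
```

```text
[0.5991299  0.15457975 0.16410088]
[[402.41817842 293.59322529]
 [410.77048174 233.49550355]]
```

View pics/j1.png

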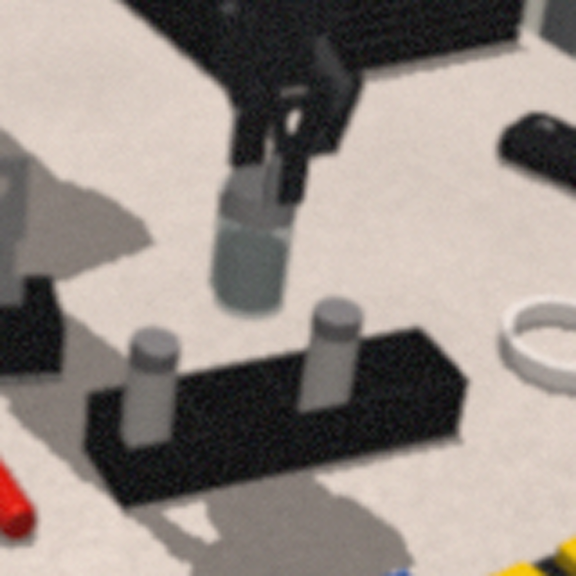

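The crop shows the jar held upright above the crate between the tubes, with the bottom ellipse centred near crop (248,291), i.e. pixel (408.7,250.7).

```bash
python3 - <<'E'
from h import *
import pickle
d=pickle.load(open('im1.pkl','rb'));S=d['scene']
P=np.array([.5991,.1546,.117])
for q in (P,[.5991,.1546,.197]): print(proj(S,[q]))
ang=np.linspace(0,2*np.pi,100);c=proj(S,np.c_[P[0]+.021*np.cos(ang),P[1]+.021*np.sin(ang),0*ang+.117])
print('predicted bottom ellipse in crop',(c.min(0)-[340,170])*3.6,(c.max(0)-[340,170])*3.6)
print(onz(S,[[408.7,250.7]],.117))
E
python3 plan.py .6 .155 .056 -7.6 5
```

```text
[[408.24994447 252.26313108]]
[[412.58100711 219.84584141]]
predicted bottom ellipse in crop [210.12597039 276.39819218] [281.30792899 316.52049826]
[[0.59457573 0.1588922  0.117     ]]
t 6.95 P [0.5991 0.1546 0.1641] w 0.0395 gf 30.6 F [ 0.4673  0.5507 -0.5286] tooly -7.8 tilt -0.9999952054659011
5 rows
xyz [[0.0, 0.0, 0.072], [0.0, 0.0, 0.072], [0.0, 0.0, 0.072], [0.0, 0.0, 0.072], [0.0, 0.0, 0.072]]
rot [[0.001, -0.0, -0.001], [0.001, -0.0, -0.001], [0.001, -0.0, -0.001], [0.001, -0.0, -0.001], [0.001, -0.0, -0.001]]
```

Call:
{"op": "apply_moves", "data": {"xyz": [[0, 0.003, 0.07], [0, 0, 0.07], [0, 0, 0.07], [0, 0, 0.07], [0, 0, 0.06], [0, 0, 0.01], [0, 0, 0.006], [0, 0, 0]], "rot": [[0, 0, 0], [0, 0, 0], [0, 0, 0], [0, 0, 0], [0, 0, 0], [0, 0, 0], [0, 0, 0], [0, 0, 0]], "hand": [-1, -1, -1, -1, -1, -1, -1, -1]}}

```text
clock: 7.95
position: [0.5997, 0.1545, 0.0567]
ee_rot: [0.001, 0.754, 0.657, 0.001]
contact_force: [-0.4, 0.3, -1.3]
width: 0.0395
gripper_force: 30.6
```

Call:
{"op": "apply_moves", "data": {"xyz": [[0, 0, 0.006], [0, 0, 0], [0, 0, 0]], "rot": [[0, 0, 0], [0, 0, 0], [0, 0, 0]], "hand": [-1, -1, -1]}}

```text
clock: 8.32
position: [0.599, 0.1544, 0.054]
ee_rot: [0.0, 0.754, 0.657, 0.0]
contact_force: [-0.7, 0.1, -1.5]
width: 0.0393
gripper_force: 30.6
```

Call:
{"op": "apply_moves", "data": {"xyz": [[0, 0, 0.005], [0, 0, 0.005], [0, 0, 0], [0, 0, 0]], "rot": [[0, 0, 0], [0, 0, 0], [0, 0, 0], [0, 0, 0]], "hand": [-1, -1, -1, -1]}}

```text
clock: 8.82
position: [0.5992, 0.1545, 0.0512]
ee_rot: [0.0, 0.754, 0.657, 0.0]
contact_force: [-0.5, -0.8, 2.0]
width: 0.0392
gripper_force: 31.2
```

Call:
{"op": "apply_moves", "data": {"xyz": [[0, 0, 0.004], [0, 0, 0], [0, 0, 0], [0, 0, 0], [0, 0, 0], [0, 0, 0], [0, 0, 0]], "rot": [[0, 0, 0], [0, 0, 0], [0, 0, 0], [0, 0, 0], [0, 0, 0], [0, 0, 0], [0, 0, 0]], "hand": [-1, -1, 1, 1, 1, 1, 1]}}

```text
clock: 9.7
position: [0.5989, 0.1544, 0.0495]
ee_rot: [-0.0, 0.754, 0.657, -0.0]
contact_force: [0.3, 0.1, 0.4]
width: 0.0854
gripper_force: 0.0
```

Call:
{"op": "apply_moves", "data": {"xyz": [[0, 0, -0.06], [0, 0, -0.12], [0, 0, -0.12], [0, 0, -0.12], [0, 0, 0]], "rot": [[0, 0, 0], [0, 0, 0], [0, 0, 0], [0, 0, 0], [0, 0, 0]], "hand": [1, 1, 1, 1, 1]}}

```text
clock: 10.32
position: [0.6011, 0.1548, 0.1792]
ee_rot: [0.002, 0.754, 0.657, 0.003]
contact_force: [0.2, -0.6, -0.8]
width: 0.0848
gripper_force: 0.0
```

```bash
python3 plan.py .4435 .267 .16 -7.6 6
```

```text
t 10.32 P [0.6011 0.1548 0.1792] w 0.0848 gf 0.0 F [ 0.1865 -0.6008 -0.8349] tooly -7.8 tilt -0.9999736900435934
6 rows
xyz [[0.05, -0.095, 0.01], [0.05, -0.095, 0.01], [0.05, -0.095, 0.01], [0.05, -0.095, 0.01], [0.05, -0.095, 0.01], [0.05, -0.095, 0.011]]
rot [[0.001, -0.0, -0.001], [0.001, -0.0, -0.001], [0.001, -0.0, -0.001], [0.001, -0.0, -0.001], [0.001, -0.0, -0.001], [0.001, -0.0, -0.001]]
```

Call:
{"op": "apply_moves", "data": {"xyz": [[0.05, -0.095, 0.01], [0.05, -0.095, 0.01], [0.05, -0.095, 0.01], [0.05, -0.095, 0.01], [0.05, -0.095, 0.01], [0.05, -0.095, 0.01], [0, 0, 0], [0, 0, 0]], "rot": [[0, 0, 0], [0, 0, 0], [0, 0, 0], [0, 0, 0], [0, 0, 0], [0, 0, 0], [0, 0, 0], [0, 0, 0]], "hand": [1, 1, 1, 1, 1, 1, 1, 1]}}

```text
clock: 11.32
position: [0.442, 0.2665, 0.1571]
ee_rot: [0.0, 0.754, 0.657, -0.0]
contact_force: [0.1, -0.4, -0.2]
width: 0.0853
gripper_force: 0.0
```

```bash
python3 plan.py .4435 .267 .046 -7.6 4
```

```text
t 11.32 P [0.442  0.2665 0.1571] w 0.0853 gf 0.0 F [ 0.1383 -0.4012 -0.2427] tooly -7.8 tilt -0.9999996159331964
4 rows
xyz [[0.001, 0.001, 0.093], [0.001, 0.001, 0.093], [0.001, 0.001, 0.093], [0.001, 0.001, 0.093]]
rot [[0.0, 0.0, -0.001], [0.0, 0.0, -0.001], [0.0, 0.0, -0.001], [0.0, 0.0, -0.001]]
```

Call:
{"op": "apply_moves", "data": {"xyz": [[0.001, 0.001, 0.093], [0.001, 0.001, 0.093], [0.001, 0.001, 0.093], [0.001, 0.001, 0.093], [0, 0, 0], [0, 0, 0]], "rot": [[0, 0, 0], [0, 0, 0], [0, 0, 0], [0, 0, 0], [0, 0, 0], [0, 0, 0]], "hand": [1, 1, 1, 1, 1, -1]}}

```text
clock: 12.08
position: [0.4444, 0.2678, 0.0467]
ee_rot: [0.0, 0.754, 0.657, 0.001]
contact_force: [0.4, -0.9, 1.4]
width: 0.0703
gripper_force: 0.0
```

Call:
{"op": "apply_moves", "data": {"xyz": [[0, 0, 0], [0, 0, 0], [0, 0, 0], [0, 0, 0], [0, 0, 0], [0, 0, 0]], "rot": [[0, 0, 0], [0, 0, 0], [0, 0, 0], [0, 0, 0], [0, 0, 0], [0, 0, 0]], "hand": [-1, -1, -1, -1, -1, -1]}}

```text
clock: 12.82
position: [0.444, 0.2683, 0.0475]
ee_rot: [0.001, 0.754, 0.657, 0.001]
contact_force: [-1.0, -0.7, 5.7]
width: 0.0396
gripper_force: 29.5
```

Call:
{"op": "apply_moves", "data": {"xyz": [[0, 0, -0.05], [0, 0, -0.1], [0, 0, -0.12], [0, 0, -0.12], [0, 0, 0], [0, 0, 0]], "rot": [[0, 0, 0], [0, 0, 0], [0, 0, 0], [0, 0, 0], [0, 0, 0], [0, 0, 0]], "hand": [-1, -1, -1, -1, -1, -1]}}

```text
clock: 13.58
position: [0.4422, 0.2675, 0.1623]
ee_rot: [-0.0, 0.754, 0.657, -0.001]
contact_force: [-0.4, 0.8, -2.8]
width: 0.039
gripper_force: 30.6
```

```bash
python3 plan.py .615 .27 .163 -7.6 6
```

```text
t 13.57 P [0.4422 0.2675 0.1623] w 0.039 gf 30.6 F [-0.4166  0.7807 -2.8194] tooly -7.8 tilt -0.9999985899648165
6 rows
xyz [[0.014, 0.095, -0.001], [0.014, 0.095, -0.0], [0.014, 0.095, -0.0], [0.014, 0.095, -0.0], [0.014, 0.095, -0.0], [0.014, 0.095, -0.0]]
rot [[-0.0, 0.0, -0.001], [-0.0, 0.0, -0.001], [-0.0, 0.0, -0.001], [-0.0, 0.0, -0.001], [-0.0, 0.0, -0.001], [-0.0, 0.0, -0.001]]
```

Call:
{"op": "apply_moves", "data": {"xyz": [[0.014, 0.095, 0], [0.014, 0.095, 0], [0.014, 0.095, 0], [0.014, 0.095, 0], [0.014, 0.095, 0], [0.014, 0.095, 0], [0, 0, 0], [0, 0, 0]], "rot": [[0, 0, 0], [0, 0, 0], [0, 0, 0], [0, 0, 0], [0, 0, 0], [0, 0, 0], [0, 0, 0], [0, 0, 0]], "hand": [-1, -1, -1, -1, -1, -1, -1, -1]}}

```text
clock: 14.58
position: [0.6143, 0.2692, 0.161]
ee_rot: [-0.001, 0.754, 0.657, -0.002]
contact_force: [0.3, -0.7, -3.0]
width: 0.039
gripper_force: 30.7
```

```bash
python3 - <<'E'
from h import *
import pickle
im=get_image('scene'); pickle.dump(im,open('im2.pkl','wb'))
st=status.get_state();P=st['position'];print(P)
k=3.6;o=np.array([340,170])
b=cv2.resize(im['pixels'][170:330,340:500,::-1],None,fx=k,fy=k,interpolation=cv2.INTER_CUBIC)
cv2.imwrite('pics/j2.png',np.clip(b*1.4,0,255).astype(np.uint8))
a=np.linspace(0,2*np.pi,100)
def ell(x,y,z,r=.021):
    c=(proj(im,np.c_[x+r*np.cos(a),y+r*np.sin(a),0*a+z])-o)*k; return c.min(0).round(1),c.max(0).round(1)
print('held bottom',ell(P[0],P[1],P[2]-.047),'jar1 top',ell(.5995,.1545,.084))
E
python3 plan.py .615 .27 .0545 -7.6 5
```

```text
[0.6142655  0.26936641 0.16160817]
held bottom (array([379. , 248.5]), array([447.7, 286.4])) jar1 top (array([204.8, 321.9]), array([274.8, 362.8]))
t 14.62 P [0.6143 0.2694 0.1616] w 0.0392 gf 30.7 F [-0.0604  0.0031 -1.4826] tooly -7.8 tilt -0.999993266298629
5 rows
xyz [[0.001, 0.001, 0.071], [0.001, 0.001, 0.071], [0.001, 0.001, 0.071], [0.001, 0.001, 0.071], [0.001, 0.0, 0.071]]
rot [[-0.001, 0.0, -0.001], [-0.001, 0.0, -0.001], [-0.001, 0.0, -0.001], [-0.001, 0.0, -0.001], [-0.001, 0.0, -0.001]]
```

View pics/j2.png

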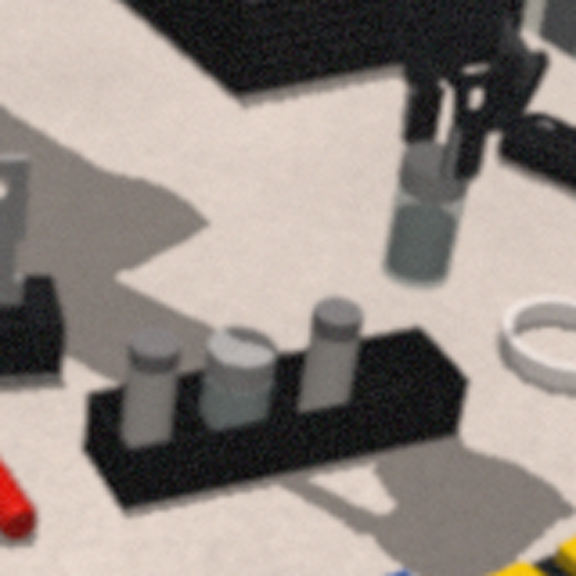

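The first jar sits upright in cell 1, lid at crop (240,345). The held jar's foot spans crop 383–451, about 2 mm further in +y than the TCP, so I'll correct by −2 mm in y.

Call:
{"op": "apply_moves", "data": {"xyz": [[-0.004, 0.002, 0.07], [0, 0, 0.07], [0, 0, 0.07], [0, 0, 0.07], [0, 0, 0.07], [0, 0, 0.006], [0, 0, 0.005], [0, 0, 0]], "rot": [[0, 0, 0], [0, 0, 0], [0, 0, 0], [0, 0, 0], [0, 0, 0], [0, 0, 0], [0, 0, 0], [0, 0, 0]], "hand": [-1, -1, -1, -1, -1, -1, -1, -1]}}

```text
clock: 15.62
position: [0.6169, 0.2686, 0.0559]
ee_rot: [0.0, 0.754, 0.657, 0.001]
contact_force: [0.9, 0.9, -2.9]
width: 0.0393
gripper_force: 30.7
```

Call:
{"op": "apply_moves", "data": {"xyz": [[0, 0, 0.004], [0, 0, 0], [0, 0, 0]], "rot": [[0, 0, 0], [0, 0, 0], [0, 0, 0]], "hand": [-1, -1, -1]}}

```text
clock: 16.0
position: [0.6165, 0.2683, 0.0537]
ee_rot: [0.0, 0.754, 0.657, 0.0]
contact_force: [-0.4, 0.1, -2.1]
width: 0.039
gripper_force: 30.7
```

Call:
{"op": "apply_moves", "data": {"xyz": [[0, 0, 0.005], [0, 0, 0.004], [0, 0, 0], [0, 0, 0]], "rot": [[0, 0, 0], [0, 0, 0], [0, 0, 0], [0, 0, 0]], "hand": [-1, -1, -1, -1]}}

```text
clock: 16.5
position: [0.6165, 0.2684, 0.0516]
ee_rot: [0.0, 0.754, 0.657, 0.0]
contact_force: [-1.3, -0.6, 5.0]
width: 0.0391
gripper_force: 31.7
```

Call:
{"op": "apply_moves", "data": {"xyz": [[0, 0, 0.004], [0, 0, 0], [0, 0, 0]], "rot": [[0, 0, 0], [0, 0, 0], [0, 0, 0]], "hand": [-1, -1, -1]}}

```text
clock: 16.88
position: [0.6166, 0.2686, 0.0515]
ee_rot: [0.0, 0.754, 0.657, 0.001]
contact_force: [-2.6, -0.2, 9.9]
width: 0.0391
gripper_force: 32.4
```

On the floor. I'll release, lift, and go for the gauge.

Call:
{"op": "apply_moves", "data": {"xyz": [[0, 0, 0], [0, 0, 0], [0, 0, 0], [0, 0, 0], [0, 0, 0]], "rot": [[0, 0, 0], [0, 0, 0], [0, 0, 0], [0, 0, 0], [0, 0, 0]], "hand": [1, 1, 1, 1, 1]}}

```text
clock: 17.5
position: [0.6164, 0.2683, 0.0495]
ee_rot: [0.0, 0.754, 0.657, -0.0]
contact_force: [0.2, 0.4, -0.4]
width: 0.0857
gripper_force: 0.0
```

Call:
{"op": "apply_moves", "data": {"xyz": [[0, 0, -0.05], [0, 0, -0.12], [0, 0, -0.13], [0, 0, -0.13], [0, 0, -0.13], [0, 0, -0.06], [0, 0, 0], [0, 0, 0]], "rot": [[0, 0, 0], [0, 0, 0], [0, 0, 0], [0, 0, 0], [0, 0, 0], [0, 0, 0], [0, 0, 0], [0, 0, 0]], "hand": [1, 1, 1, 1, 1, 1, 1, 1]}}

```text
clock: 18.5
position: [0.6158, 0.2681, 0.2351]
ee_rot: [-0.0, 0.754, 0.657, -0.001]
contact_force: [0.1, -0.4, -0.5]
width: 0.0852
gripper_force: 0.0
```

```bash
python3 plan.py .4475 .0655 .21 66.5 10
```

```text
t 18.5 P [0.6158 0.2681 0.2351] w 0.0852 gf 0.0 F [ 0.0743 -0.3782 -0.5416] tooly -7.8 tilt -0.9999993046572738
10 rows
xyz [[-0.075, -0.046, 0.008], [-0.068, -0.056, 0.008], [-0.06, -0.064, 0.008], [-0.051, -0.071, 0.008], [-0.042, -0.077, 0.008], [-0.031, -0.082, 0.008], [-0.021, -0.085, 0.008], [-0.009, -0.087, 0.008], [0.002, -0.088, 0.008], [0.013, -0.087, 0.008]]
rot [[-0.0, -0.0, -0.124], [-0.0, -0.0, -0.124], [-0.0, -0.0, -0.124], [-0.0, -0.0, -0.124], [-0.0, -0.0, -0.124], [-0.0, -0.0, -0.124], [-0.0, -0.0, -0.124], [-0.0, -0.0, -0.124], [-0.0, -0.0, -0.124], [-0.0, -0.0, -0.124]]
```

Call:
{"op": "apply_moves", "data": {"xyz": [[-0.075, -0.046, 0.008], [-0.068, -0.056, 0.008], [-0.06, -0.064, 0.008], [-0.051, -0.071, 0.008], [-0.042, -0.077, 0.008], [-0.031, -0.082, 0.008], [-0.021, -0.085, 0.008], [-0.009, -0.087, 0.008]], "rot": [[0, 0, -0.124], [0, 0, -0.124], [0, 0, -0.124], [0, 0, -0.124], [0, 0, -0.124], [0, 0, -0.124], [0, 0, -0.124], [0, 0, -0.124]], "hand": [1, 1, 1, 1, 1, 1, 1, 1]}}

```text
clock: 19.5
position: [0.4805, 0.1055, 0.215]
ee_rot: [-0.001, 0.326, 0.945, -0.001]
contact_force: [-0.5, -0.3, -0.4]
width: 0.0853
gripper_force: 0.0
```

Call:
{"op": "apply_moves", "data": {"xyz": [[0.002, -0.088, 0.008], [0.013, -0.087, 0.008], [0, 0, 0], [0, 0, 0], [0, 0, 0]], "rot": [[0, 0, -0.124], [0, 0, -0.124], [0, 0, 0], [0, 0, 0], [0, 0, 0]], "hand": [1, 1, 1, 1, 1]}}

```text
clock: 20.12
position: [0.4491, 0.0661, 0.2115]
ee_rot: [-0.0, 0.203, 0.979, 0.0]
contact_force: [0.7, -0.5, -0.4]
width: 0.0849
gripper_force: 0.0
```

```bash
python3 - <<'E'
from h import *
import pickle
im=get_image('scene'); st=status.get_state();P=st['position']
k=4;o=np.array([270,150])
b=cv2.resize(im['pixels'][150:290,270:460,::-1],None,fx=k,fy=k,interpolation=cv2.INTER_CUBIC)
cv2.imwrite('pics/g1.png',np.clip(b*1.4,0,255).astype(np.uint8))
print('tcp px',(proj(im,[P])-o)*k,'expected gauge top/hole',(proj(im,[[P[0],P[1],.153],[P[0],P[1],.133]])-o)*k)
E
python3 plan.py .4475 .0655 .109 66.5 5
```

```text
tcp px [[278.84343807 162.07750243]] expected gauge top/hole [[274.66190932 255.654913  ]
 [273.27492553 286.54547539]]
t 20.18 P [0.449  0.0661 0.2115] w 0.0857 gf 0.0 F [ 0.2295  0.7015 -0.5589] tooly 66.6 tilt -0.9999999826184575
5 rows
xyz [[0.001, -0.001, 0.068], [0.001, -0.001, 0.068], [0.001, -0.001, 0.068], [0.001, -0.001, 0.068], [0.001, -0.001, 0.068]]
rot [[0.0, -0.0, 0.0], [0.0, -0.0, 0.0], [0.0, -0.0, 0.0], [0.0, -0.0, 0.0], [0.0, -0.0, 0.0]]
```

View pics/g1.png

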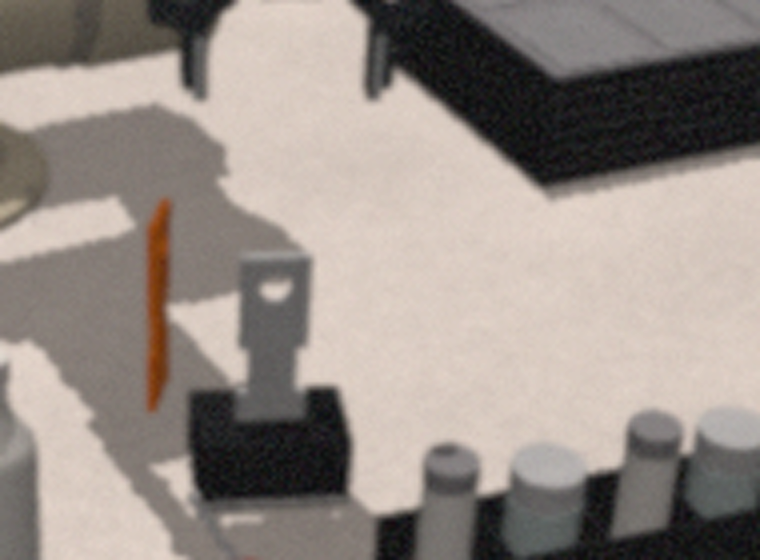

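The gauge's top edge is at crop (277,256) and its hole at (275,287), within 1 mm of directly under the tool. The grey gauge is the right one, and the orange decoy at (160,300) is clear of the fingers.

Call:
{"op": "apply_moves", "data": {"xyz": [[0, 0, 0.068], [0, 0, 0.068], [0, 0, 0.068], [0, 0, 0.068], [0, 0, 0.068], [0, 0, 0], [0, 0, 0]], "rot": [[0, 0, 0], [0, 0, 0], [0, 0, 0], [0, 0, 0], [0, 0, 0], [0, 0, 0], [0, 0, 0]], "hand": [1, 1, 1, 1, 1, 1, 1], "force": 40}}

```text
clock: 21.05
position: [0.4493, 0.0658, 0.1102]
ee_rot: [0.001, 0.203, 0.979, 0.0]
contact_force: [0.4, -0.0, 0.4]
width: 0.0856
gripper_force: 0.0
```

Call:
{"op": "apply_moves", "data": {"xyz": [[0, 0, 0], [0, 0, 0], [0, 0, 0], [0, 0, 0], [0, 0, 0], [0, 0, 0], [0, 0, 0], [0, 0, 0]], "rot": [[0, 0, 0], [0, 0, 0], [0, 0, 0], [0, 0, 0], [0, 0, 0], [0, 0, 0], [0, 0, 0], [0, 0, 0]], "hand": [-1, -1, -1, -1, -1, -1, -1, -1]}}

```text
clock: 22.05
position: [0.4492, 0.0653, 0.1105]
ee_rot: [0.001, 0.203, 0.979, 0.0]
contact_force: [0.5, -0.3, 6.1]
width: 0.0384
gripper_force: 40.2
```

Call:
{"op": "apply_moves", "data": {"xyz": [[0, 0, -0.04], [0, 0, -0.07], [0, 0, -0.1], [0, 0, -0.1], [0, 0, -0.1], [0, 0, -0.09], [0, 0, 0], [0, 0, 0]], "rot": [[0, 0, 0], [0, 0, 0], [0, 0, 0], [0, 0, 0], [0, 0, 0], [0, 0, 0], [0, 0, 0], [0, 0, 0]], "hand": [-1, -1, -1, -1, -1, -1, -1, -1]}}

```text
clock: 23.05
position: [0.4475, 0.0655, 0.2585]
ee_rot: [-0.001, 0.203, 0.979, -0.0]
contact_force: [0.5, 0.1, -2.7]
width: 0.0382
gripper_force: 40.7
```

```bash
python3 plan.py .578 -.169 .26 70.5 8
```

```text
t 23.05 P [0.4475 0.0655 0.2585] w 0.0382 gf 40.7 F [ 0.5442  0.0778 -2.7396] tooly 66.6 tilt -0.9999974259363944
8 rows
xyz [[-0.089, -0.068, -0.001], [-0.088, -0.069, -0.001], [-0.088, -0.07, -0.001], [-0.087, -0.07, -0.001], [-0.086, -0.071, -0.001], [-0.086, -0.072, -0.001], [-0.085, -0.073, -0.001], [-0.084, -0.073, -0.001]]
rot [[-0.0, -0.0, -0.008], [-0.0, -0.0, -0.008], [-0.0, -0.0, -0.008], [-0.0, -0.0, -0.008], [-0.0, -0.0, -0.008], [-0.0, -0.0, -0.008], [-0.0, -0.0, -0.008], [-0.0, -0.0, -0.008]]
```

Call:
{"op": "apply_moves", "data": {"xyz": [[-0.089, -0.068, -0.001], [-0.088, -0.069, -0.001], [-0.088, -0.07, -0.001], [-0.087, -0.07, -0.001], [-0.086, -0.071, -0.001], [-0.086, -0.072, -0.001], [-0.085, -0.073, -0.001], [-0.084, -0.073, -0.001]], "rot": [[0, 0, -0.008], [0, 0, -0.008], [0, 0, -0.008], [0, 0, -0.008], [0, 0, -0.008], [0, 0, -0.008], [0, 0, -0.008], [0, 0, -0.008]], "hand": [-1, -1, -1, -1, -1, -1, -1, -1]}}

```text
clock: 24.05
position: [0.5783, -0.1699, 0.2598]
ee_rot: [-0.002, 0.17, 0.985, 0.001]
contact_force: [0.6, -0.0, -1.8]
width: 0.0385
gripper_force: 40.7
```

Call:
{"op": "apply_moves", "data": {"xyz": [[0, 0, 0], [0, 0, 0.1], [0, 0, 0.1], [0, 0, 0.1], [0, 0, 0], [0, 0, 0], [0, 0, 0]], "rot": [[0, 0, 0], [0, 0, 0], [0, 0, 0], [0, 0, 0], [0, 0, 0], [0, 0, 0], [0, 0, 0]], "hand": [-1, -1, -1, -1, -1, -1, -1]}}

```text
clock: 24.92
position: [0.5796, -0.1694, 0.1736]
ee_rot: [0.001, 0.17, 0.985, -0.0]
contact_force: [0.4, -1.0, -2.2]
width: 0.0385
gripper_force: 40.8
```

Run:
```python
from h import *
import pickle
S=get_image('scene'); T=get_image('top'); st=status.get_state();P=np.array(st['position'])
pickle.dump({'scene':S,'top':T,'P':P},open('im3.pkl','wb'))
k=4;o=np.array([200,200])
b=cv2.resize(S['pixels'][200:345,200:395,::-1],None,fx=k,fy=k,interpolation=cv2.INTER_CUBIC)
o2=np.array([340,130]);c=T['pixels'][130:240,340:440,::-1]
cv2.imwrite('pics/p1.png',np.clip(b*1.4,0,255).astype(np.uint8)); cv2.imwrite('pics/p1t.png',np.clip(cv2.resize(c,None,fx=5,fy=5,interpolation=cv2.INTER_CUBIC)*1.4,0,255).astype(np.uint8))
H=P+[0,0,.0225]
print(P,'tcp',(proj(S,[P])-o)*k,'hole',(proj(S,[H])-o)*k,'tip',(proj(S,[[.624,-.185,.183]])-o)*k)
```

```text
[ 0.57937828 -0.16944752  0.17340028] tcp [[241.90116739 253.54641865]] hole [[239.78860947 213.34649931]] tip [[245.0020802  297.68082186]]
```

View pics/p1.png

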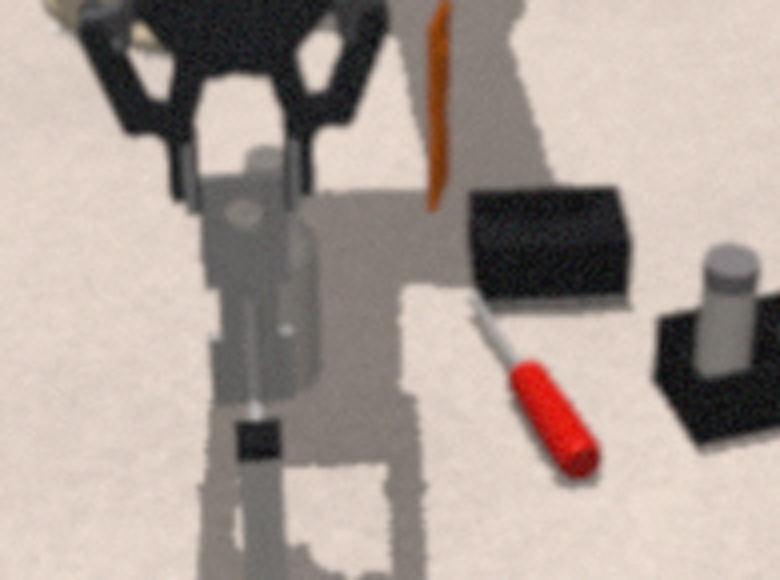

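The hole is at crop (244,212), the peg tip at about (250,298), and the peg root at (256,418). The gauge hangs upright, facing the peg. I'll check the peg line numerically.

Run:
```python
from h import *
import pickle
d=pickle.load(open('im3.pkl','rb'));S=d['scene'];P=d['P']
g=cv2.cvtColor(S['pixels'],cv2.COLOR_RGB2GRAY).astype(float)
for r in range(268,306,3):
    p=g[r:r+3,252:274].mean(0); w=np.clip(p-np.median(p)-4,0,None); w[:5]=0;w[16:]=0
    print(r+1,p.astype(int),round(float((w*np.arange(252,274)).sum()/max(w.sum(),1e-6)),2))
tip=np.array([.624,-.185,.183]);u=np.array([.9285,-.3287,-.1736]) 
for yaw in(-17.5,-19.5,-21.5):
    c,s=np.cos(np.radians(yaw)),np.sin(np.radians(yaw)); u=np.array([.9848*c,.9848*s,-.1736])
    print(yaw,proj(S,[tip+u*t for t in(0,.03,.06,.084)]))
```

```text
269 [72 71 70 70 70 69 71 71 69 69 72 71 70 69 72 69 70 71 72 72 74 79] 0.0
272 [114 110  97  77  69  69  69  68  68  67  68  69  70  71  72  69  71  74
  80  81  80  79] 0.0
275 [152 145 124  87  70  67  68  69  71  75  75  72  70  68  70  70  69  74
  82  82  81  79] 0.0
278 [152 147 132  90  70  69  69  68  72  76  78  74  68  66  69  70  70  76
  81  81  81  80] 0.0
281 [151 148 131  94  72  70  69  68  71  74  79  76  69  65  68  68  69  80
  91  98  96  85] 0.0
284 [124 116 106  87  73  69  67  69  71  75  81  77  72  66  68  70  69  71
  79  82  82  79] 262.0
287 [107  78  69  69  69  68  69  68  71  76  79  78  71  68  70  70  68  67
  69  71  73  75] 262.18
290 [112  80  69  69  68  68  69  69  68  74  77  77  73  70  69  69  69  68
  67  69  71  73] 262.36
293 [123  85  68  68  69  67  67  68  69  70  78  79  74  68  67  67  69  68
  69  69  70  74] 262.58
296 [134  92  69  68  67  68  67  69  67  69  77  80  76  69  66  67  68  69
  67  69  71  71] 262.9
299 [130  94  71  69  68  69  71  71  68  71  84  91  84  74  69  72  73  75
  74  77  78  81] 263.0
302 [114  92  86  85  86  86  85  88  90  95 109 123 123 106  90  87  88  88
  89  90  91  90] 263.41
305 [107  92  92  91  92  88  78  63  57  57  62  71  70  59  51  47  46  54
  74  85  89  87] 257.12
-17.5 [[261.25052005 274.42020546]
 [262.5695676  286.99010906]
 [263.96174737 300.14406355]
 [265.1317176  311.11040988]]
-19.5 [[261.25052005 274.42020546]
 [261.97125552 287.0320804 ]
 [262.73725104 300.23307172]
 [263.38512786 311.24106266]]
-21.5 [[261.25052005 274.42020546]
 [261.37210165 287.06122796]
 [261.5107561  300.29494114]
 [261.63535789 311.33193052]]
```

Call:
{"op": "apply_moves", "data": {"xyz": [[0, -0.003, 0.015], [-0.032, 0, 0.006], [-0.032, 0, 0.006], [-0.032, 0, 0.006], [0, 0, 0], [0, 0, 0]], "rot": [[0, 0, 0], [0, 0, 0], [0, 0, 0], [0, 0, 0], [0, 0, 0], [0, 0, 0]], "hand": [-1, -1, -1, -1, -1, -1]}}

```text
clock: 25.78
position: [0.6054, -0.1797, 0.162]
ee_rot: [-0.0, 0.17, 0.985, 0.0]
contact_force: [0.1, 0.6, -1.6]
width: 0.038
gripper_force: 40.8
```

```bash
cat > rel.py <<'E'
from h import *
st=status.get_state();P=np.array(st['position']);r=q2R(st['ee_rot'])
d=P+[0,0,.0225]-[.624,-.185,.183];a=np.radians(-19.5);u=np.array([np.cos(a),np.sin(a)]);n=np.array([-u[1],u[0]])
s=d[:2]@u;print('t',st['clock'],'P',P.round(4),'along',s.round(4),'lat',(d[:2]@n+.0012).round(4),'above axis',(d[2]+s*np.tan(np.radians(10))).round(4),'F',np.round(st['contact_force'],1),'M',np.round(st['moment'],2),'tooly',np.degrees(np.arctan2(r[1,1],r[0,1])).round(1),r[2,2],st['width'])
E
python3 rel.py
python3 - <<'E'
from h import *
S=get_image('scene');k=6
b=cv2.resize(S['pixels'][230:320,215:315,::-1],None,fx=k,fy=k,interpolation=cv2.INTER_CUBIC)
cv2.imwrite('pics/p2.png',np.clip(b*1.8,0,255).astype(np.uint8))
E
```

```text
t 25.775 P [ 0.6054 -0.1797  0.162 ] along -0.0193 lat -0.0 above axis -0.0019 F [ 0.1  0.6 -1.6] M [ 0.02 -0.02  0.03] tooly 70.4 -0.9999996807696923 0.037990378307936196
```

View pics/p2.png

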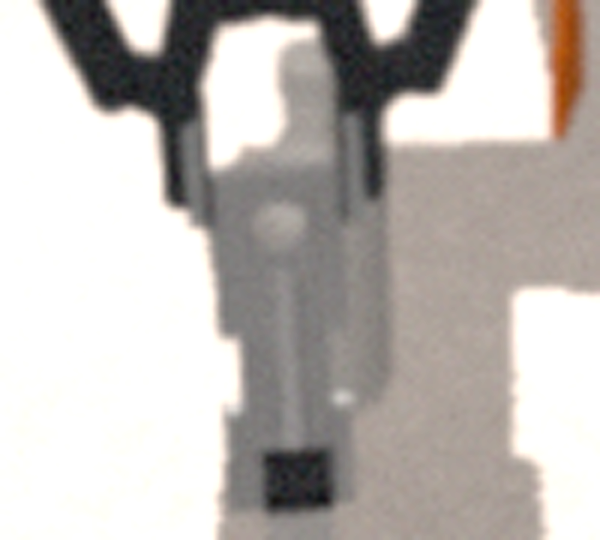

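The hole is at crop (281,226) with the peg tip just below at (284,268). They're aligned laterally and the hole is about 2 mm low, so I'll raise it and thread slowly.

Call:
{"op": "apply_moves", "data": {"xyz": [[0, 0, -0.006], [-0.025, 0, 0.0044], [-0.025, 0, 0.0044], [-0.025, 0, 0.0044], [-0.025, 0, 0.0044], [0, 0, 0]], "rot": [[0, 0, 0], [0, 0, 0], [0, 0, 0], [0, 0, 0], [0, 0, 0], [0, 0, 0]], "hand": [-1, -1, -1, -1, -1, -1]}}

```text
clock: 26.58
position: [0.6344, -0.1901, 0.1582]
ee_rot: [-0.0, 0.17, 0.985, 0.0]
contact_force: [-0.0, 0.4, -1.0]
width: 0.0381
gripper_force: 40.8
```

```bash
python3 rel.py
```

```text
t 26.575 P [ 0.6344 -0.1901  0.1582] along 0.0115 lat -0.0001 above axis -0.0003 F [-0.   0.4 -1. ] M [ 0.03  0.06 -0.04] tooly 70.4 -0.9999999496836596 0.0380607617752512
```

No contact force and the hole is 11 mm past the tip, so I'll go on.

Call:
{"op": "apply_moves", "data": {"xyz": [[-0.025, 0, 0.0044], [-0.025, 0, 0.0044], [-0.025, 0, 0.0044], [-0.025, 0, 0.0044], [0, 0, 0], [0, 0, 0]], "rot": [[0, 0, 0], [0, 0, 0], [0, 0, 0], [0, 0, 0], [0, 0, 0], [0, 0, 0]], "hand": [-1, -1, -1, -1, -1, -1]}}

```text
clock: 27.32
position: [0.6619, -0.1998, 0.1533]
ee_rot: [-0.0, 0.17, 0.985, 0.0]
contact_force: [-1.0, 0.6, -1.8]
width: 0.0383
gripper_force: 40.8
```

Call:
{"op": "apply_moves", "data": {"xyz": [[0, 0, 0.005], [0, 0, 0.004], [0, 0, 0.003], [0, 0, 0], [0, 0, 0]], "rot": [[0, 0, 0], [0, 0, 0], [0, 0, 0], [0, 0, 0], [0, 0, 0]], "hand": [-1, -1, -1, -1, -1]}}

```text
clock: 27.95
position: [0.6621, -0.1999, 0.1499]
ee_rot: [0.0, 0.17, 0.985, -0.0]
contact_force: [-0.2, 0.4, -2.0]
width: 0.0382
gripper_force: 40.8
```

```bash
python3 rel.py
```

```text
t 27.95 P [ 0.6621 -0.1999  0.1499] along 0.0409 lat -0.0001 above axis -0.0034 F [-0.2  0.4 -2. ] M [ 0.03 -0.03  0.03] tooly 70.4 -0.9999999906190985 0.03817678332110886
```

Call:
{"op": "apply_moves", "data": {"xyz": [[0, 0, 0.004], [0, 0, 0.003], [0, 0, 0], [0, 0, 0]], "rot": [[0, 0, 0], [0, 0, 0], [0, 0, 0], [0, 0, 0]], "hand": [-1, -1, -1, -1]}}

```text
clock: 28.45
position: [0.6624, -0.1999, 0.1485]
ee_rot: [0.001, 0.17, 0.985, -0.0]
contact_force: [-0.5, 0.4, 4.6]
width: 0.0381
gripper_force: 41.3
```

Call:
{"op": "apply_moves", "data": {"xyz": [[0, 0, 0.003], [0, 0, 0], [0, 0, 0]], "rot": [[0, 0, 0], [0, 0, 0], [0, 0, 0]], "hand": [-1, -1, -1]}}

```text
clock: 28.82
position: [0.6626, -0.1999, 0.1484]
ee_rot: [0.001, 0.17, 0.985, -0.0]
contact_force: [-2.0, 0.7, 7.2]
width: 0.0382
gripper_force: 41.6
```

The gauge's hole rests on the peg. Contact came about 4.8 mm below the axis, as expected. Now I'll release.

Call:
{"op": "apply_moves", "data": {"xyz": [[0, 0, 0], [0, 0, 0], [0, 0, 0], [0, 0, 0], [0, 0, 0], [0, 0, 0], [0, 0, 0], [0, 0, 0]], "rot": [[0, 0, 0], [0, 0, 0], [0, 0, 0], [0, 0, 0], [0, 0, 0], [0, 0, 0], [0, 0, 0], [0, 0, 0]], "hand": [0.2, 0.4, 0.7, 1, 1, 1, 1, 1]}}

```text
clock: 29.82
position: [0.6621, -0.1999, 0.1469]
ee_rot: [0.0, 0.17, 0.985, -0.0]
contact_force: [-0.1, -0.3, -0.4]
width: 0.0854
gripper_force: 0.0
```

Call:
{"op": "apply_moves", "data": {"xyz": [[0, 0, -0.04], [0, 0, -0.1], [0, 0, -0.1], [0, 0, -0.1], [0, 0, -0.1], [0, 0, -0.05], [0, 0, 0], [0, 0, 0]], "rot": [[0, 0, 0], [0, 0, 0], [0, 0, 0], [0, 0, 0], [0, 0, 0], [0, 0, 0], [0, 0, 0], [0, 0, 0]], "hand": [1, 1, 1, 1, 1, 1, 1, 1]}}

```text
clock: 30.82
position: [0.6616, -0.1996, 0.2925]
ee_rot: [-0.001, 0.17, 0.985, 0.0]
contact_force: [0.9, 0.3, -0.1]
width: 0.0853
gripper_force: 0.0
```

Run:
```python
from h import *
S=get_image('scene')
b=cv2.resize(S['pixels'][200:365,220:480,::-1],None,fx=3,fy=3,interpolation=cv2.INTER_CUBIC)
cv2.imwrite('pics/f.png',np.clip(b*1.5,0,255).astype(np.uint8))
print(status.get_state()['clock'])
```

```text
30.875
```

View pics/f.png

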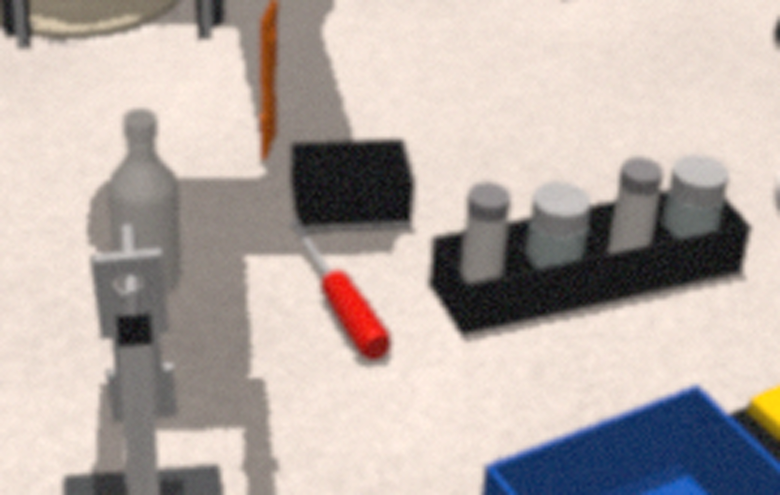

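The gauge hangs on the peg (crop (127,285)) and both jars stand in cells 1 and 3, lids at (560,205) and (698,175). Before handing in, I'll wait and check numerically that the gauge isn't swinging or sliding.

Run:
```python
from h import *
import pickle
pickle.dump(get_image('scene')['pixels'],open('a.pkl','wb'))
```

Call:
{"op": "apply_moves", "data": {"xyz": [[0, 0, 0], [0, 0, 0], [0, 0, 0], [0, 0, 0], [0, 0, 0], [0, 0, 0], [0, 0, 0], [0, 0, 0]], "rot": [[0, 0, 0], [0, 0, 0], [0, 0, 0], [0, 0, 0], [0, 0, 0], [0, 0, 0], [0, 0, 0], [0, 0, 0]], "hand": [1, 1, 1, 1, 1, 1, 1, 1]}}

```text
clock: 31.92
position: [0.6621, -0.1998, 0.2938]
ee_rot: [0.0, 0.17, 0.985, -0.0]
contact_force: [0.3, 1.1, 0.2]
width: 0.0855
gripper_force: 0.0
```

Call:
{"op": "apply_moves", "data": {"xyz": [[0, 0, 0], [0, 0, 0], [0, 0, 0], [0, 0, 0], [0, 0, 0], [0, 0, 0], [0, 0, 0], [0, 0, 0]], "rot": [[0, 0, 0], [0, 0, 0], [0, 0, 0], [0, 0, 0], [0, 0, 0], [0, 0, 0], [0, 0, 0], [0, 0, 0]], "hand": [1, 1, 1, 1, 1, 1, 1, 1]}}

```text
clock: 32.92
position: [0.6621, -0.1999, 0.2938]
ee_rot: [0.0, 0.17, 0.985, -0.0]
contact_force: [0.1, 0.1, 0.3]
width: 0.0853
gripper_force: 0.0
```

Run:
```python
from h import *
import pickle
a=pickle.load(open('a.pkl','rb'));S=get_image('scene');b=S['pixels']
f=lambda x:cv2.cvtColor(x,cv2.COLOR_RGB2GRAY).astype(np.float32)
for n,(y0,y1,x0,x1) in {'gauge':(275,345,246,284),'jars':(245,300,360,470)}.items():
    A,B=f(a)[y0:y1,x0:x1],f(b)[y0:y1,x0:x1]
    print(n,'mean|diff|',np.abs(A-B).mean(),'shift',cv2.phaseCorrelate(A,B))
print('bench diff',np.abs(f(a)-f(b))[400:470,600:].mean())
# top edge rows of the gauge, compared with what is expected
g=f(b)[278:300,252:255].mean(1);print(g.astype(int))
u=np.array([.943,-.334]);
for s in(.03,.041,.055,.075):
    p=np.array([.624,-.185])+u*s; z=.183-s*.176-.0048
    print(s,proj(S,[[*p,z+.02],[*p,z]]).round(1).tolist())
```

```text
gauge mean|diff| 1.4669173 shift ((0.0199736291695487, -0.10144168674084852), 0.9769848714272181)
jars mean|diff| 2.009091 shift ((-0.01633049512535223, -0.0162837711370436), 1.0143490812513563)
bench diff 1.6032143
[ 90  91  93  93  96 104 121 127 116  88  70  69  67  69  68  68  71  73
  71  72  75  77]
0.03 [[261.6, 280.2], [262.1, 289.4]]
0.041 [[261.9, 285.0], [262.4, 294.3]]
0.055 [[262.2, 291.3], [262.7, 300.6]]
0.075 [[262.8, 300.5], [263.3, 309.8]]
```

The gauge is still, about 41 mm in from the tip, and the jars are still too. Handing in.

```bash
python3 -c "
from rig import job; print(job.sign_off())"
```

```text
the job is handed in; nothing more can be done
None
```

I handed the job in at about 33 s on the robot's clock: the gauge hangs at rest on the peg about 41 mm in from its tip, and the two jars stand upright in cells 1 and 3; the sign-off gave no verdict.

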